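Check-weigh a chikki slab on an arrested beam scale

ROBOT

A 6-joint arm with a two-finger parallel gripper is mounted at the origin on the work surface. World frame = base frame: x ahead of the robot, y to its left, z up, the work surface at z = 0. Lengths are in mm, angles in rad, forces in N, time in s.
With the tool pointing down it reaches from about 400 to 825 mm from the base axis. Payload 7 kg.
Tool frame: the origin (TCP) lies midway between the tips of the shut fingers; the grasp point (between the pads) lies env.tcp_to_grasp behind it (env.tcp_to_grasp is the distance from the TCP to the grasp point, in mm); z points along the fingers, y is the direction in which the jaws open and shut (so a half turn about z gives the same grasp; the last joint's range is limited). The gripper opens to 85 mm and grips with 20 to 120 N. Pads are 22 mm wide; open, the fingers measure 114 mm over their backs; the gripper's body (76 mm by 85 mm) begins 54 mm behind the grasp point. The pads swing forward as they close: fully open they stand 13 mm farther back than shut.
Start: joints at [1.614, 0.359, 0.012, 0, -1.224, -0.288], TCP at [163.605, 654.85, 231.302] pointing down, gripper open.
Joint ranges: [-3.07, 3.07], [-1.43, 2.12], [-1.02, 1.25], [-3.03, 1.67], [-3.05, -0], [-3.03, 3.03]. Speed limits (rad/s): [2.39, 2.39, 3.01, 3.14, 3.14, 3.14].

INTERFACE

Orientations are given as a unit quaternion [w, x, y, z].
In Python, from cell import env gives the robot as it stands.
- The arm moves only by the tool move_arm, never from a script. Its arguments are lists of equal length, an entry for each row: "delta_pos": the shift along the tool's x, y, z in m, a list of three; "delta_rot": the turn, a rotation vector about the tool's x, y, z in degrees, a list of three; "jaw": the opening in per cent of the stroke, from 0 (shut) to 100 (fully open). A call has exactly 5 rows; each row shifts and turns the commanded pose from where the row before left it, along the tool's axes as they then stand; what a row does not reach is not made up. A row lasts 1/8 s, in which the tool goes at most 62.5 mm and 10.7 degrees, less where a joint would pass 70% of its speed; a pose out of reach is approached as far as the arm can. A call with a gripper value outside its range is refused whole. The fingers move at their own pace and stop on an object; "squeeze" is the grip in N (left out, the last holds). Time passes only in rows, so rows that do not move let the fingers close, or fill a call up. It gives the time, the measured TCP pose, the force and the opening at its end, in the units of the state.
- env.get_obs(): the state, without advancing time (a new reading comes with each control period).
- env.capture(name): name is "side" or "top" or "wrist"; returns a dict with "img" (480x640x3 uint8, red, green, blue), "range_z" (480x640 float32, mm along the optical axis (not along the pixel's ray), 0 where there is no reading), "intrinsics" (3x3 intrinsics, pixels), "R" (3x3) and "t" (3): a world point X has camera coordinates R X + t. Camera axes: x right, y down, z forward; pixel columns grow to the right and rows downward; lengths in mm; the calibration is good to about 2 mm. A picture is of the moment at which its call begins.
- env.job_done(): hands the job in, once; it reports no verdict.
Trained networks look in a picture, given as the dict that the camera call returned (one of the last four; its "shot" number tells which), for a name from the list of things; names that differ only in an ending like _2 or _b are one class to them, and where a whole thing is asked for, a point or a joint stands for the part that bears it (a point fixed in the world has none). Each returns a list of dicts, best first, with "confidence" (0 to 1); they miss things now and then, are a little off and sometimes report something else, mostly with a low value. They report only what shows in the picture. A call takes as long as a camera call. They do not tell look-alikes from the thing itself.
- env.outline_of(label, picture): "region" (480x640 bool, what is visible of it) and "centre" ([column, row] in pixels, amid what is visible of it).
The state is a dict: "t": time; "qpos": joint angles; "qd": joint speeds; "joint_efforts": joint torques, N m; "tool_pos": TCP position; "tcp_rot": TCP orientation; "contact_force": force on the tool from outside, world axes, zero at the start; "ft_torque": the same for the moment, N m; "gripper_width": finger opening in mm.
Only numpy, scipy, OpenCV 4.12 (cv2) and the standard library are available. Lean on these libraries where they do the work, as an engineer would, in place of code of your own. Each camera call takes 0.05 s, during which the arm holds its last target. There are 200 camera calls.

TASK

Check that the brown chikki slab is not short of weight: take it out of its pine rack, where it can be gripped only once it has been slid out over the near edge, and lay it flat inside the scale's empty tray while the beam is still arrested, setting it down without letting it drop. Then swing the red arrest lever fully over so that the beam is free and the slab's side goes down, and when it has come to rest swing the lever fully back so that the beam is level and arrested again, with the slab left lying in the tray. Do not shift or tip the other kitchen things.

Things in the scene. Friction and masses are not known exactly. Their poses are not given: they have to be found in the camera images.
- slab_mid (a point): centre of the flat rigid brown chikki slab: 160 mm long (its x), 60 wide (y), 10 thick (z), 0.12 to 0.2 kg. It starts lying in the rack's channel, its front end 0 to 25 mm behind the near edge, with about 2.5 mm play to the batten on each side, so its sides cannot be gripped there. Either end may come first in the tray.
- rack_edge (a point): middle of the near edge of the fixed pine rack's channel floor, 60 mm above the table. Rack x runs along the channel, away from that edge. From here the floor runs 235 mm to +x, 65 mm wide (y), open above and at the rear, between side battens 22 mm wide whose tops are 18 mm above the floor. The rack is 110 mm wide in all.
- rack_lip (a point): middle of the top of the rack's lip bar, 69 mm above the table; axes as the rack. The bar is 15 mm thick (x), 90 wide (y). Between it and the channel's edge is an open gap of 60 mm, 48 mm deep: a slab slid out over the edge is stopped by the bar, so up to 60 mm of it hangs over the gap, where its sides can be gripped from above.
- tray_floor (a point): centre of the top face of the load tray's steel floor, 144 mm above the table; x is the tray's length. Inside 176 mm (x) by 70 (y), walls 3 thick, 30 high. The middle 70 mm of both long walls is cut away for fingers, and there the floor is only 44 wide: only a slab held near mid-length can be set down. The tray stays level when the beam tilts.
- beam (a joint): tilt of the scale's beam in rad: 0 level, +0.09 tray side fully down, -0.09 weight side fully down. No handle: only the load and the arrest move it. The brass weight on the other pan is lighter than the slab, so the freed beam sinks on the slab's side.
- beam_pivot (a point): pivot of the beam, 111 mm above the table, at the fixed scale's centre; its axes are the scale's. The beam runs 270 mm along y; tray centre 120 mm to -y, a round 110 mm weight pan as high as the tray 120 mm to +y with a 34 mm brass weight on it. Green base 160 mm (x) by 300 (y), 28 high; columns to 118 mm.
- arrest (a joint): angle of the red arrest lever in rad: 0 arrested (two lifters hold the beam level), 1.0 fully released. It grows counter-clockwise seen from above, about the vertical through arrest_hinge, and stays where it is left; about 4 N at the handle turns it. Past about 0.75 the beam is clear of the lifters.
- arrest_handle (a point): on the axis of the lever's upright red round handle (18 mm thick, 44 to 150 mm above the table), at 125 mm height; can be pinched or pushed from above; moves on a level arc of radius 100 mm about arrest_hinge. From the hinge the arrested handle lies along the scale's -x turned 0.5 rad towards its +y; released, 0.5 rad towards its -y.
- arrest_hinge (a point): point on the lever's vertical hinge axis, 125 mm above the table, 60 mm from the scale's centre to its -x; its axes are the scale's.
- idli_stand: steel idli stand, 130 mm across and 223 mm high, loose; a bystander to leave alone. Origin: centre of its underside, z up.
- pan_lid: round aluminium saucepan lid, 166 mm across, 53 mm high with its knob, loose; a bystander to leave alone. Origin: centre of its underside, z up.
- teacup: white ceramic teacup, 80 mm across, 65 mm high, handle sticking out some 30 mm to its +y, loose; a bystander to leave alone. Origin: centre of its underside, z up.
- measuring_cup: pink plastic measuring cup, 80 mm across, 70 mm high, flat handle to 76 mm from the axis along its +y, loose; a bystander to leave alone. Origin: centre of its underside, z up.
- jar: closed amber glass jar, 74 mm across, 120 mm high, loose; a bystander to leave alone. Origin: centre of its underside, z up.
- tumbler: steel tumbler, 70 mm across, 100 mm high, loose; a bystander to leave alone. Origin: centre of its underside, z up.
Not all that is in view belongs to the job. What is shaped like the part that bears slab_mid but green is not meant.

How it is judged:
By the outcome, as a careful person would: the job done as asked, in the order asked, and still so for the second after the job is handed in, with the robot touching nothing.
It also fails if it takes over 72 s, if anything falls off the work surface, if the arm or the gripper's body presses on something with over 40 N, if the wrist force passes 120 N, or if a joint passes its speed limit or range.

## Working session

There is one attempt and no reset: what is moved stays moved. The work goes in short steps, Python scripts to look and compute and a tool call to move; the robot and the scene stay as the last step left them, time stands still between calls to the robot, and variables do not carry over. Pictures are saved under pics/ and viewed, about 8 in all and at most 12, crops included, and the job is handed in when it is done.

Besides the shell and the picture viewer there is one more tool, called after ">>>" as name(argument=value, ...) on one line, values as JSON. move_arm: Moves the arm, as the interface text tells. Its arguments: {"type":"object","properties":{"delta_pos":{"type":"array","items":{"type":"array","items":{"type":"number"}}},"delta_rot":{"type":"array","items":{"type":"array","items":{"type":"number"}}},"jaw":{"type":"array","items":{"type":"number"}},"squeeze":{"type":"number"}},"required":["delta_pos","delta_rot","jaw"]}

```bash
ls; mkdir -p pics
python3 - <<'E'
from cell import env
import cv2,numpy as np
print(env.get_obs(), env.tcp_to_grasp)
for n in ("top","side"):
    p=env.capture(n); cv2.imwrite(f"pics/{n}0.png",p["img"][:,:,::-1])
    np.savez(f"{n}0.npz",**{k:p[k] for k in("img","range_z","intrinsics","R","t")})
    print(n,p["intrinsics"].tolist(),p["R"].round(3).tolist(),p["t"].round(1))
    for l in ["slab_mid","tray_floor","arrest_handle","beam","rack_edge","idli_stand","pan_lid","teacup","measuring_cup","jar","tumbler"]:
        try:
            for o in env.outline_of(l,p)[:3]:
                m=o["region"]; v,u=np.nonzero(m); z=p["range_z"][v,u]; k=z>0; u,v,z=u[k],v[k],z[k]
                K=p["intrinsics"]; X=np.c_[(u-K[0,2])/K[0,0]*z,(v-K[1,2])/K[1,1]*z,z]; W=(X-p["t"])@p["R"]
                print(l,round(o["confidence"],2),np.round(o["centre"]),m.sum(),W.min(0).round(),W.max(0).round(),np.median(W,0).round())
        except Exception as e: print(l,e)
E
```

```text
pics
{'t': 0.0, 'qpos': array([ 1.61411630e+00,  3.59366123e-01,  1.10484899e-02, -3.53491763e-04,
       -1.22407678e+00, -2.88105487e-01]), 'qd': array([-0.001067  , -0.00070537,  0.00090466,  0.00016881, -0.00044726,
       -0.00027408]), 'joint_efforts': array([-3.15740879e-03, -5.83320379e+01,  2.93426603e+01,  6.93717465e+00,
       -5.85516274e-03, -6.87883499e-06]), 'tool_pos': array([163.48929445, 654.40563357, 230.37198208]), 'tcp_rot': array([ 8.15507662e-04,  9.92511670e-01, -1.22147116e-01, -3.20974939e-05]), 'contact_force': array([ 0.149756  ,  0.40486888, -0.6612754 ]), 'ft_torque': array([0.03614137, 0.03774129, 0.02014713]), 'gripper_width': 85.44379985738775} 18.700000000000003
top [[473.799875529824, 0.0, 321.7474140181348], [0.0, 473.799875529824, 236.8275578115006], [0.0, 0.0, 1.0]] [[-0.028, -0.999, 0.015], [-0.994, 0.027, -0.11], [0.11, -0.018, -0.994]] [  -7.1  476.8 1394.6]
slab_mid 0.92 [423. 334.] 1090 [ 143. -389.    1.] [ 228. -224.   20.] [ 185. -307.   10.]
slab_mid 0.83 [474. 271.] 1103 [ 273. -536.   -6.] [ 435. -410.   19.] [ 353. -471.    9.]
slab_
[... 2206 characters left out ...]
  20. 224.] [ 773. -240.  106.]
idli_stand 0.23 [324. 203.] 1199 [453.  78.  -2.] [708. 418. 176.] [555. 123. 152.]
pan_lid 0.7 [345. 325.] 5597 [ 331. -319.   -3.] [673. -78.  82.] [ 497. -284.   55.]
pan_lid 0.57 [398. 223.] 817 [700. -15.  -6.] [867. 279. 120.] [790. 173.  14.]
teacup 0.56 [285. 271.] 1117 [341. -65.  -5.] [442. 124.  70.] [395. -37.  38.]
teacup 0.33 [349. 326.] 5740 [ 331. -319.   -2.] [656. -94.  82.] [ 499. -284.   56.]
measuring_cup 0.72 [402. 436.] 2125 [ 478. -630.   -2.] [ 598. -549.   74.] [ 522. -586.   44.]
jar 0.63 [385. 248.] 1196 [653. -52.  -1.] [778. 114. 124.] [682. -35.  77.]
tumbler 0.86 [283. 168.] 466 [477. 330.  -6.] [547. 716. 146.] [505. 557.  75.]
```

View pics/top0.png

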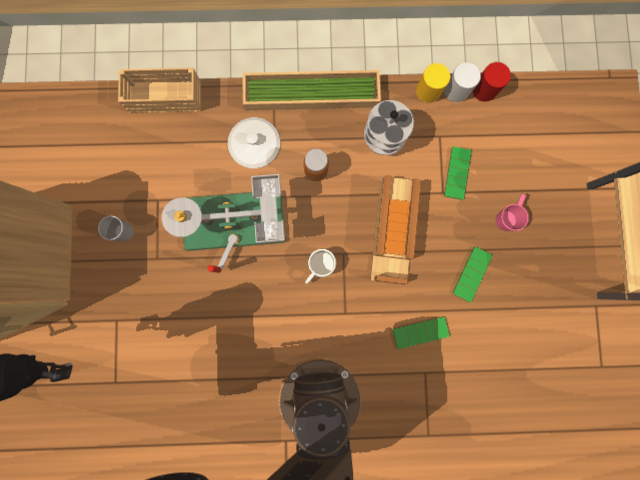

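View pics/side0.png

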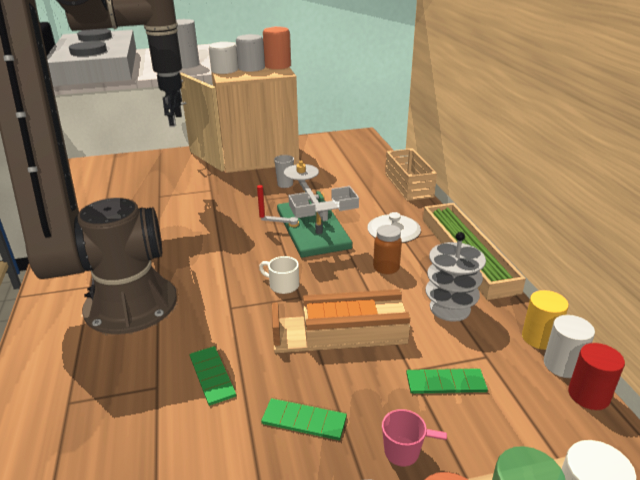

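The top view shows the rack with the orange-brown slab at about (398,215) and its lip at the bottom (390,270). The scale is at (228,215), with its tray at right (268,208) and the red lever at (213,268). Next I fit the geometry from the clouds.

```bash
cat > h.py <<'E'
import numpy as np,cv2
def cloud(p):
    z=p["range_z"]; v,u=np.nonzero(z>0); d=z[v,u]; K=p["intrinsics"]
    X=np.c_[(u-K[0,2])/K[0,0]*d,(v-K[1,2])/K[1,1]*d,d]
    return (X-p["t"])@p["R"], p["img"][v,u].astype(int), np.c_[u,v]
def sel(W,x,y,z): return (W[:,0]>x[0])&(W[:,0]<x[1])&(W[:,1]>y[0])&(W[:,1]<y[1])&(W[:,2]>z[0])&(W[:,2]<z[1])
def rect(P):
    r=cv2.minAreaRect(P[:,:2].astype(np.float32)); return np.round(r[0],1),np.round(r[1],1),round(r[2],2)
E
python3 - <<'E'
from h import *
for n in("top","side"):
    p=dict(np.load(n+"0.npz")); W,C,_=cloud(p); print(n)
    R=sel(W,(320,670),(-330,-150),(40,95)); P=W[R]
    print("rack",rect(P)); 
    h=np.histogram(P[:,2],bins=np.arange(40,96,3)); print(h[0])
    s=sel(W,(320,670),(-330,-150),(64,74))&(C[:,0]>170)&(C[:,1]<C[:,0]*0.65)
    print("slab",s.sum(),rect(W[s]),np.median(W[s],0).round(1), C[s].mean(0).round())
    l=sel(W,(325,400),(-330,-150),(64,74)); print("lip",l.sum(),rect(W[l]),np.median(W[l],0).round(1))
    b=sel(W,(320,670),(-330,-150),(75,82)); print("batten",b.sum(),rect(W[b]),np.median(W[b],0).round(1))
    g=(C[:,1]>C[:,0]+15)&(C[:,1]>C[:,2]+0)&sel(W,(400,720),(50,480),(15,40)); print("base",g.sum(),rect(W[g]),np.median(W[g],0).round(1))
    t=sel(W,(440,680),(60,200),(160,185)); print("traywall",t.sum(),rect(W[t]),np.median(W[t],0).round(1))
    t=sel(W,(440,680),(60,200),(138,150)); print("trayfloor",t.sum(),rect(W[t]),np.median(W[t],0).round(1))
    q=sel(W,(440,680),(280,480),(138,150)); print("pan",q.sum(),rect(W[q]),np.median(W[q],0).round(1))
    r=(C[:,0]>2*C[:,1])&(C[:,0]>2*C[:,2])&sel(W,(360,500),(220,350),(40,160)); print("handle",r.sum(),W[r].min(0).round(),W[r].max(0).round(),np.median(W[r],0).round(1))
E
python3 - <<'E'
import cv2
a=cv2.imread("pics/top0.png")
cv2.imwrite("pics/c1.png",cv2.hconcat([cv2.resize(a[165:285,150:290],None,fx=3.2,fy=3.2,interpolation=2),cv2.resize(a[165:285,360:430],None,fx=3.2,fy=3.2,interpolation=2)]))
E
```

```text
top
rack (array([ 489.8, -238.5]), array([111. , 310.3]), 81.78)
[ 15  13  14  18  45 167 236 193 298 512 484 443 472 301  52   4   0   0]
slab 1216 (array([ 489.5, -239.9]), array([105.5, 307.6]), 81.61) [ 488.7 -237.8   69.6] [218. 129.  55.]
lip 150 (array([ 343.9, -217.1]), array([88.9, 14.9]), 81.88) [ 343.7 -216.2   68.3]
batten 930 (array([ 526. , -243.6]), array([109.4, 233.6]), 81.86) [ 527.6 -236.4   77.9]
base 2336 (array([535.8, 246.8]), array([157.4, 297.5]), 3.1) [514.8 275.2  27.2]
traywall 229 (array([544.7, 128. ]), array([183.2,  76.3]), 3.41) [584.3 132.  172.8]
trayfloor 1304 (array([543.3, 127.2]), array([180.1,  75.3]), 3.05) [547.2 128.9 143.4]
pan 1112 (array([530.5, 367.9]), array([108.8, 108. ]), 61.18) [529.5 365.6 143.3]
handle 70 [378. 277.  47.] [394. 296. 156.] [385.8 281.9 138.3]
side
rack (array([ 490.4, -241.6]), array([118. , 310.1]), 81.62)
[106 108 124 111 137 176 371 196 247 888 593 409 862 191   3   0   0   0]
slab 1072 (array([ 458.5, -234.1]), array([ 80.6, 240.5]), 82.36) [ 495.4 -237.1   69.4] [230. 139.  65.]
lip 174 (array([ 344.4, -221.1]), array([94.2, 14.1]), 80.56) [ 343.9 -223.9   68.4]
batten 1253 (array([ 494. , -241.9]), array([114.9, 300.6]), 81.46) [ 524.8 -273.1   77.4]
base 1762 (array([537.8, 242.7]), array([160., 308.]), 3.16) [529.  168.5  26.5]
traywall 426 (array([545.2, 125.9]), array([184.7,  87.2]), 2.82) [579.2 118.9 167.8]
trayfloor 528 (array([544.5, 127.1]), array([181.8,  86.6]), 2.74) [556.4 131.  143.6]
pan 367 (array([532. , 364.2]), array([110.4, 107.9]), 78.74) [525.3 354.  142.7]
handle 176 [379. 265.  47.] [398. 293. 152.] [387.3 279.  103.6]
```

View pics/c1.png

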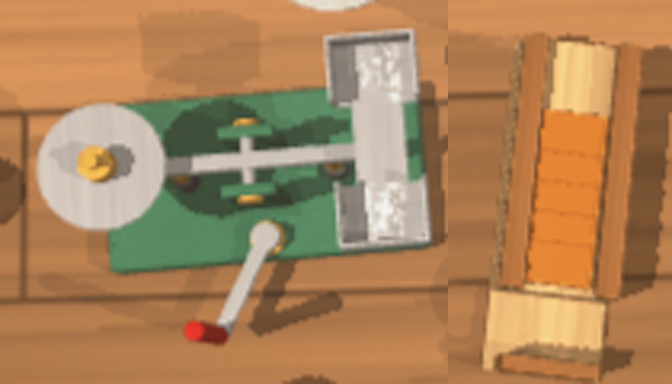

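```bash
cat >> h.py <<'E'
from scipy.spatial.transform import Rotation as Ro
def q2R(q): return Ro.from_quat([q[1],q[2],q[3],q[0]])
def tgtR(yaw,pitch=0):  # tool down, tool x at yaw(deg); pitch>0 raises tool's -x side
    return Ro.from_euler('z',yaw,degrees=True)*Ro.from_euler('y',pitch,degrees=True)*Ro.from_euler('x',180,degrees=True)
def plan(wps,pos,R):
    """wps: (xyz, yaw, pitch, nrows)"""
    for (x,yaw,pit,n) in wps:
        x=np.array(x,float); T=tgtR(yaw,pit); d=(R.inv()*T).as_rotvec()/n
        p0=np.array(pos,float)
        print("->",x.round(1),yaw,pit)
        for i in range(n):
            s=R.inv().apply((x-p0)/n)/1000
            print("  ",s.round(4).tolist(),np.degrees(d).round(2).tolist()); R=R*Ro.from_rotvec(d)
        pos=x
    return pos,R
E=np.array([410.6,-227.1]); YR=-8.25
def rk(x,y=0):
    c,s=np.cos(np.radians(YR)),np.sin(np.radians(YR)); return E+np.array([c*x-s*y,s*x+c*y])
def torack(W):
    c,s=np.cos(np.radians(YR)),np.sin(np.radians(YR)); d=W[:,:2]-E; return np.c_[d@[c,s],d@[-s,c],W[:,2]]
E
python3 - <<'E'
from h import *
from cell import env
for n in("top","side"):
    p=dict(np.load(n+"0.npz")); W,C,_=cloud(p); Q=torack(W)
    m=(abs(Q[:,1])<24)&(Q[:,0]>-80)&(Q[:,0]<240)&(Q[:,2]>40)
    # colour profile along channel
    for a in list(range(-10,40,4))+list(range(140,200,4)):
        k=m&(Q[:,0]>=a)&(Q[:,0]<a+4)
        if k.any(): print(n,a,C[k].mean(0).round().tolist(),np.median(Q[k,2]).round(1))
o=env.get_obs()
plan([([200,600,245],YR,0,2),([430,250,245],YR,0,8),([560,-100,245],YR,0,7),([*rk(192),245],YR,0,3)],o["tool_pos"],q2R(o["tcp_rot"]))
print(rk(192))
E
```

```text
top -2 [212.0, 165.0, 107.0] 56.0
top 2 [232.0, 182.0, 115.0] 59.0
top 6 [218.0, 135.0, 63.0] 66.9
top 10 [229.0, 134.0, 54.0] 68.5
top 14 [229.0, 134.0, 54.0] 68.8
top 18 [229.0, 134.0, 54.0] 69.1
top 22 [229.0, 134.0, 54.0] 70.2
top 26 [230.0, 134.0, 54.0] 70.2
top 30 [229.0, 134.0, 54.0] 68.9
top 34 [230.0, 134.0, 54.0] 70.1
top 38 [228.0, 133.0, 53.0] 70.5
top 140 [229.0, 133.0, 52.0] 69.3
top 144 [229.0, 133.0, 52.0] 69.8
top 148 [229.0, 134.0, 53.0] 69.6
top 152 [229.0, 133.0, 52.0] 68.3
top 156 [229.0, 134.0, 52.0] 69.9
top 160 [228.0, 135.0, 54.0] 68.7
top 164 [225.0, 149.0, 77.0] 67.8
top 168 [217.0, 168.0, 106.0] 59.3
top 172 [241.0, 197.0, 127.0] 59.1
top 176 [240.0, 195.0, 126.0] 58.5
top 180 [236.0, 190.0, 123.0] 59.3
top 184 [237.0, 193.0, 125.0] 59.3
top 188 [238.0, 194.0, 125.0] 59.7
top 192 [234.0, 190.0, 122.0] 59.1
top 196 [238.0, 193.0, 124.0] 59.1
side -2 [180.0, 141.0, 95.0] 57.3
side 2 [250.0, 216.0, 147.0] 58.9
side 6 [231.0, 165.0, 99.0] 62.4
side 10 [235.0, 143.0, 67.0] 69.2
side 14 [235.0, 144.0, 68.0] 70.1
side 18 [234.0, 143.0, 67.0] 70.2
side 22 [234.0, 
[... 986 characters left out ...]
.0] [-0.0, 0.0, 0.0]
   [0.0347, 0.0392, 0.0] [-0.0, 0.0, 0.0]
   [0.0347, 0.0392, 0.0] [-0.0, 0.0, 0.0]
   [0.0347, 0.0392, 0.0] [-0.0, 0.0, 0.0]
   [0.0347, 0.0392, 0.0] [-0.0, 0.0, 0.0]
-> [ 560. -100.  245.] -8.25 0
   [0.0256, 0.0468, 0.0] [0.0, -0.0, 0.0]
   [0.0256, 0.0468, 0.0] [0.0, -0.0, 0.0]
   [0.0256, 0.0468, 0.0] [0.0, -0.0, 0.0]
   [0.0256, 0.0468, 0.0] [0.0, -0.0, 0.0]
   [0.0256, 0.0468, 0.0] [0.0, -0.0, 0.0]
   [0.0256, 0.0468, 0.0] [0.0, -0.0, 0.0]
   [0.0256, 0.0468, 0.0] [0.0, -0.0, 0.0]
-> [ 600.6 -254.7  245. ] -8.25 0
   [0.0208, 0.0491, 0.0] [0.0, 0.0, 0.0]
   [0.0208, 0.0491, 0.0] [0.0, 0.0, 0.0]
   [0.0208, 0.0491, 0.0] [0.0, 0.0, 0.0]
[ 600.61306627 -254.65058342]
```

>>> move_arm(delta_pos=[[0.0243,0.0222,-0.0069],[0.0232,0.0234,-0.0069],[0.0347,0.0392,0],[0.0347,0.0392,0],[0.0347,0.0392,0]], delta_rot=[[0,0,-2.89],[0,0,-2.89],[0,0,0],[0,0,0],[0,0,0]], jaw=[0,0,0,0,0], squeeze=30)

```text
t: 1.82
tool_pos: [286.9, 467.3, 245.3]
tcp_rot: [-0.0, 0.997, -0.072, 0.0]
contact_force: [1.6, 0.9, -0.2]
gripper_width: -0.0
```

>>> move_arm(delta_pos=[[0.0347,0.0392,0],[0.0347,0.0392,0],[0.0347,0.0392,0],[0.0347,0.0392,0],[0.0347,0.0392,0]], delta_rot=[[0,0,0],[0,0,0],[0,0,0],[0,0,0],[0,0,0]], jaw=[0,0,0,0,0])

```text
t: 2.45
tool_pos: [430.5, 248.4, 245.5]
tcp_rot: [-0.0, 0.997, -0.072, 0.0]
contact_force: [-0.1, 0.3, -0.4]
gripper_width: -0.2
```

>>> move_arm(delta_pos=[[0.0256,0.0468,0],[0.0256,0.0468,0],[0.0256,0.0468,0],[0.0256,0.0468,0],[0.0256,0.0468,0]], delta_rot=[[0,0,0],[0,0,0],[0,0,0],[0,0,0],[0,0,0]], jaw=[0,0,0,0,0])

```text
t: 3.08
tool_pos: [523.4, -1.8, 245.5]
tcp_rot: [-0.0, 0.997, -0.072, 0.0]
contact_force: [0.4, -0.0, -0.1]
gripper_width: -0.1
```

>>> move_arm(delta_pos=[[0.0256,0.0468,0],[0.0256,0.0468,0],[0.0208,0.0491,0],[0.0208,0.0491,0],[0.0208,0.0491,0]], delta_rot=[[0,0,0],[0,0,0],[0,0,0],[0,0,0],[0,0,0]], jaw=[0,0,0,0,0])

```text
t: 3.7
tool_pos: [601.1, -256.6, 245.2]
tcp_rot: [0.0, 0.997, -0.072, 0.0]
contact_force: [0.2, 0.4, -0.5]
gripper_width: 0.1
```

Run:
```python
from h import *
from cell import env
p=env.capture("wrist"); cv2.imwrite("pics/w1.png",p["img"][:,:,::-1])
o=env.get_obs(); R=q2R(o["tcp_rot"]); print(o["t"],o["tool_pos"],R.as_matrix().round(3).tolist(),o["gripper_width"],o["contact_force"])
W,C,_=cloud(p); Q=torack(W); Q0=Q
m=(abs(Q[:,1])<24)&(Q[:,0]>-80)&(Q[:,0]<240)&(Q[:,2]>40)&(Q[:,2]<80)
for a in list(range(-20,24,3))+list(range(155,180,3)):
    k=m&(Q[:,0]>=a)&(Q[:,0]<a+3)
    if k.any(): print(a,C[k].mean(0).round().tolist(),np.median(Q[k,2]).round(1))
k=(Q[:,0]>100)&(Q[:,0]<150)&(abs(Q[:,1])<70)
for a in range(-60,60,4):
    j=k&(Q[:,1]>=a)&(Q[:,1]<a+4)
    if j.any(): print("y",a,np.median(Q[j,2]).round(1),C[j].mean(0).round().tolist())
plan([([*rk(192),85],YR,0,4),([*rk(192),63.5],YR,0,2)],o["tool_pos"],R)
```

```text
3.75 [ 601.76883916 -261.75788716  244.30881038] [[0.989, -0.145, -0.001], [-0.145, -0.989, -0.002], [-0.001, 0.002, -1.0]] 0.10215843756998948 [ 3.62173208 -3.34817628  2.87026298]
7 [244.0, 192.0, 123.0] 70.1
10 [233.0, 139.0, 67.0] 70.9
13 [232.0, 138.0, 65.0] 70.7
16 [232.0, 138.0, 65.0] 70.7
19 [232.0, 137.0, 64.0] 70.7
22 [228.0, 134.0, 64.0] 70.6
155 [236.0, 146.0, 70.0] 70.8
158 [237.0, 146.0, 70.0] 71.0
161 [237.0, 146.0, 71.0] 70.8
164 [237.0, 146.0, 72.0] 70.9
167 [165.0, 104.0, 56.0] 67.5
170 [209.0, 170.0, 117.0] 61.0
173 [243.0, 210.0, 145.0] 60.9
176 [244.0, 211.0, 146.0] 61.1
179 [245.0, 211.0, 146.0] 60.8
y -56 78.7 [198.0, 129.0, 79.0]
y -52 79.0 [200.0, 130.0, 80.0]
y -48 78.9 [202.0, 132.0, 80.0]
y -44 78.9 [193.0, 126.0, 77.0]
y -40 78.9 [189.0, 124.0, 76.0]
y -36 77.0 [151.0, 104.0, 66.0]
y -32 70.6 [196.0, 118.0, 59.0]
y -28 71.1 [218.0, 129.0, 61.0]
y -24 70.9 [229.0, 139.0, 66.0]
y -20 70.9 [230.0, 140.0, 68.0]
y -16 70.8 [235.0, 143.0, 68.0]
y -12 71.0 [236.0, 143.0, 69.0]
y -8 70.9 [236.0, 144.0, 69.0]
y -4 71.0 [236.0, 144.0, 69.0]
y 0 70.9 [236.0, 144.0, 69.0]
y 4 71.0 [236.0, 145.0, 69.0]
y 8 70.9 [236.0, 145.0, 70.0]
y 12 70.8 [232.0, 142.0, 68.0]
y 16 70.8 [231.0, 141.0, 68.0]
y 20 70.9 [231.0, 141.0, 68.0]
y 24 70.8 [227.0, 138.0, 66.0]
y 28 68.5 [130.0, 90.0, 56.0]
y 32 78.6 [196.0, 128.0, 78.0]
y 36 78.8 [201.0, 132.0, 80.0]
y 40 78.9 [203.0, 133.0, 81.0]
y 44 78.8 [190.0, 124.0, 76.0]
y 48 78.8 [197.0, 129.0, 79.0]
y 52 78.5 [182.0, 120.0, 75.0]
-> [ 600.6 -254.7   85. ] -8.25 0
   [-0.0005, -0.0018, 0.0398] [0.03, 0.01, -0.03]
   [-0.0005, -0.0018, 0.0398] [0.03, 0.01, -0.03]
   [-0.0005, -0.0018, 0.0398] [0.03, 0.01, -0.03]
   [-0.0005, -0.0017, 0.0398] [0.03, 0.01, -0.03]
-> [ 600.6 -254.7   63.5] -8.25 0
   [-0.0, -0.0, 0.0108] [-0.0, -0.0, -0.0]
   [-0.0, -0.0, 0.0108] [-0.0, -0.0, -0.0]
```

>>> move_arm(delta_pos=[[0,0,0.05],[0,0,0.05],[0,0,0.045],[0,0,0],[0,0,0]], delta_rot=[[0,0,0],[0,0,0],[0,0,0],[0,0,0],[0,0,0]], jaw=[0,0,0,0,0])

```text
t: 4.38
tool_pos: [602.0, -255.2, 102.0]
tcp_rot: [0.0, 0.997, -0.072, 0.001]
contact_force: [0.6, -0.1, 1.3]
gripper_width: 0.0
```

Run:
```python
from h import *
from cell import env
p=env.capture("wrist"); cv2.imwrite("pics/w2.png",p["img"][:,:,::-1])
o=env.get_obs(); R=q2R(o["tcp_rot"]); print(o["t"],o["tool_pos"],np.abs(o["qd"]).max(),torack(o["tool_pos"][None]))
W,C,_=cloud(p); Q=torack(W)
for x0,x1 in((70,100),(100,130),(130,160)):
    k=(Q[:,0]>x0)&(Q[:,0]<x1)
    for nm,z0,z1,y0,y1 in(("R batten",75,82,-60,0),("L batten",75,82,0,60),("slab",68,73,-60,60)):
        j=k&(Q[:,2]>z0)&(Q[:,2]<z1)&(Q[:,1]>y0)&(Q[:,1]<y1)
        if j.sum()>20: print(x0,nm,j.sum(),np.percentile(Q[j,1],[1,50,99]).round(1))
```

```text
4.425 [ 602.37077352 -255.16866646  102.62240227] 0.012046647735508783 [[193.81385851  -0.26050357 102.62240227]]
100 slab 368 [-5.2 -1.6  2.1]
130 slab 121 [-33.4   1.1  31.9]
```

>>> move_arm(delta_pos=[[0,0,0.02],[0,0,0.018],[0,0,0],[-0.01,0,0],[-0.01,0,0]], delta_rot=[[0,0,0],[0,0,0],[0,0,0],[0,0,0],[0,0,0]], jaw=[0,0,0,0,0])

```text
t: 5.05
tool_pos: [580.9, -251.9, 62.9]
tcp_rot: [0.0, 0.997, -0.072, 0.001]
contact_force: [0.6, -0.3, 0.3]
gripper_width: 0.2
```

>>> move_arm(delta_pos=[[-0.012,0,0],[-0.012,0,0],[-0.012,0,0],[-0.012,0,0],[-0.01,0,0]], delta_rot=[[0,0,0],[0,0,0],[0,0,0],[0,0,0],[0,0,0]], jaw=[0,0,0,0,0])

```text
t: 5.68
tool_pos: [522.8, -243.5, 62.2]
tcp_rot: [0.0, 0.997, -0.072, 0.0]
contact_force: [1.6, -0.3, 1.2]
gripper_width: -0.0
```

Run:
```python
from h import *
from cell import env
o=env.get_obs(); print(o["t"],o["tool_pos"],torack(o["tool_pos"][None]),o["contact_force"])
p=env.capture("side"); W,C,_=cloud(p); Q=torack(W)
s=(C[:,0]>200)&(C[:,1]<C[:,0]*0.65)&(C[:,2]<85)&(abs(Q[:,1])<28)&(Q[:,0]>-80)&(Q[:,0]<200)&(Q[:,2]>64)&(Q[:,2]<75)
print(s.sum(),np.percentile(Q[s,0],[1,3,10,90,98]).round(1),np.percentile(Q[s,1],[1,99]))
cv2.imwrite("pics/s2.png",cv2.resize(p["img"][270:370,250:430,::-1],None,fx=4,fy=4))
```

```text
5.675 [ 522.83917635 -243.54886716   62.21405669] [[113.43794761  -0.17315049  62.21405669]] [ 1.61028978 -0.31571041  1.18971987]
144 [-53.6 -47.1 -25.2  82.3  99.7] [-27.03032957  27.42452196]
```

View pics/s2.png

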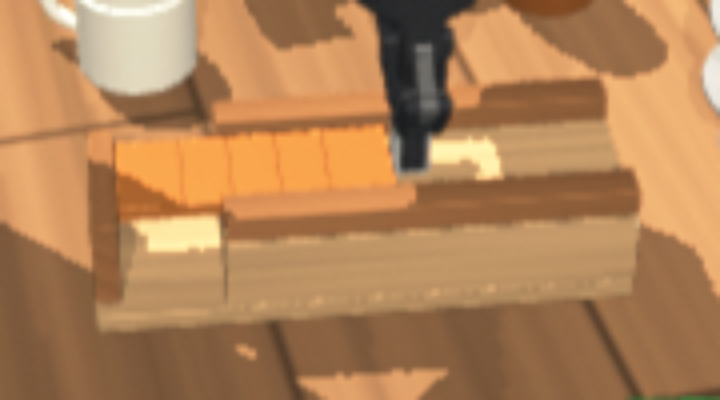

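>>> move_arm(delta_pos=[[0.006,0,0],[0,0,-0.03],[0,0,-0.035],[-0.045,0,0],[-0.045,0,0]], delta_rot=[[0,0,0],[0,0,0],[0,0,0],[0,0,0],[0,0,0]], jaw=[0,0,0,50,100])

```text
t: 6.35
tool_pos: [439.7, -231.4, 126.8]
tcp_rot: [-0.0, 0.997, -0.072, -0.0]
contact_force: [0.1, -0.4, -0.6]
gripper_width: 35.7
```

>>> move_arm(delta_pos=[[-0.043,0,0],[0,0,0],[0,0,0],[0,0,0],[0,0,0]], delta_rot=[[0,0,0],[0,0,0],[0,0,0],[0,0,0],[0,0,0]], jaw=[100,100,100,100,100])

```text
t: 6.98
tool_pos: [398.5, -225.5, 126.8]
tcp_rot: [0.0, 0.997, -0.072, -0.0]
contact_force: [-0.5, -0.1, 1.0]
gripper_width: 85.5
```

Run:
```python
from h import *
from cell import env
o=env.get_obs(); print(o["t"],o["tool_pos"],torack(o["tool_pos"][None]),o["gripper_width"],np.abs(o["qd"]).max())
for n in ("top","side"):
    p=env.capture(n); W,C,_=cloud(p); Q=torack(W)
    s=(C[:,0]>190)&(C[:,1]<C[:,0]*0.65)&(C[:,2]<90)&(abs(Q[:,1])<32)&(Q[:,0]>-80)&(Q[:,0]<200)&(Q[:,2]>64)&(Q[:,2]<75)
    print(n,s.sum(),np.percentile(Q[s,0],[1,3,90,98]).round(1),rect(Q[s]))
```

```text
6.975 [ 398.45102829 -225.47054317  126.77383131] [[-12.25706173  -0.13069359 126.77383131]] 85.5461737443704 0.005208394767040883
top 218 [-73.6 -73.2 -42.7 -39.2] (array([-56. ,  -0.1]), array([35.6, 61.5]), 0.01)
side 684 [-58.9 -56.4  65.1  93.5] (array([17.9,  0. ]), array([165.4,  63.7]), 0.06)
```

>>> move_arm(delta_pos=[[-0.001,0,0.03],[0,0,0.03],[0,0,0.024],[0,0,0],[0,0,0]], delta_rot=[[0,0,0],[0,0,0],[0,0,0],[0,0,0],[0,0,0]], jaw=[100,100,100,100,60], squeeze=50)

```text
t: 7.7
tool_pos: [397.5, -225.4, 43.7]
tcp_rot: [0.0, 0.997, -0.072, 0.0]
contact_force: [1.2, 0.4, 0.7]
gripper_width: 69.6
```

>>> move_arm(delta_pos=[[0,0,0],[0,0,0],[0,0,0],[0,0,0],[0,0,0]], delta_rot=[[0,0,0],[0,0,0],[0,0,0],[0,0,0],[0,0,0]], jaw=[40,40,40,40,40])

```text
t: 8.32
tool_pos: [397.9, -225.5, 44.3]
tcp_rot: [0.0, 0.997, -0.072, 0.001]
contact_force: [-1.9, 1.0, 7.5]
gripper_width: 58.6
```

Run:
```python
from h import *
from cell import env
o=env.get_obs(); print(o["t"],o["tool_pos"],torack(o["tool_pos"][None]),o["gripper_width"],o["contact_force"])
```

```text
8.325 [ 397.89152871 -225.46510625   44.28948604] [[-12.81155143  -0.205597    44.28948604]] 58.55647741703004 [-1.85373838  1.03574737  7.54116006]
```

>>> move_arm(delta_pos=[[0,0,-0.008],[0,0,-0.008],[-0.0105,0,0],[-0.0105,0,0],[-0.01,0,0]], delta_rot=[[0,0,0],[0,0,0],[0,0,0],[0,0,0],[0,0,0]], jaw=[40,40,40,40,40])

```text
t: 8.95
tool_pos: [364.7, -220.6, 58.8]
tcp_rot: [-0.0, 0.997, -0.072, -0.001]
contact_force: [-0.2, -0.5, -1.4]
gripper_width: 58.7
```

>>> move_arm(delta_pos=[[0,0,0],[0,0,0],[0,0,0.004],[0,0,0],[0,0,0]], delta_rot=[[0,-2,0],[0,-2,0],[0,0,0],[0,0,0],[0,0,0]], jaw=[40,40,40,40,40])

```text
t: 9.57
tool_pos: [365.4, -220.7, 55.0]
tcp_rot: [-0.003, 0.997, -0.072, -0.035]
contact_force: [0.6, 0.3, -2.3]
gripper_width: 59.4
```

```bash
cat > st.py <<'E'
from h import *
from cell import env
o=env.get_obs(); R=q2R(o["tcp_rot"]); print(round(o["t"],2),o["tool_pos"].round(1),"rack",torack(o["tool_pos"][None]).round(1),"w",o["gripper_width"].round(1),"F",o["contact_force"].round(1),"xax",R.as_matrix()[:,0].round(3),"zax",R.as_matrix()[:,2].round(3))
E
cat st.py - <<'E' | python3 -
p=env.capture("side"); W,C,_=cloud(p); Q=torack(W)
s=(C[:,0]>190)&(C[:,1]<C[:,0]*0.65)&(C[:,2]<90)&(abs(Q[:,1])<32)&(Q[:,0]>-115)&(Q[:,0]<200)&(Q[:,2]>64)&(Q[:,2]<100)
print(s.sum(),np.percentile(Q[s,0],[1,3,90,98]).round(1),np.polyfit(Q[s,0],Q[s,2],1))
cv2.imwrite("pics/s3.png",cv2.resize(p["img"][260:360,230:410,::-1],None,fx=4,fy=4))
E
```

```text
Traceback (most recent call last):
AttributeError: 'float' object has no attribute 'round'
```

```bash
sed -i 's/o\["gripper_width"\].round(1)/round(o["gripper_width"],1)/' st.py
cat st.py - <<'E' | python3 -
p=env.capture("side"); W,C,_=cloud(p); Q=torack(W)
s=(C[:,0]>190)&(C[:,1]<C[:,0]*0.65)&(C[:,2]<90)&(abs(Q[:,1])<32)&(Q[:,0]>-115)&(Q[:,0]<200)&(Q[:,2]>64)&(Q[:,2]<100)
print(s.sum(),np.percentile(Q[s,0],[1,3,90,98]).round(1),np.polyfit(Q[s,0],Q[s,2],1))
cv2.imwrite("pics/s3.png",cv2.resize(p["img"][260:360,230:410,::-1],None,fx=4,fy=4))
E
```

```text
9.57 [ 365.4 -220.7   55. ] rack [[-45.6  -0.2  55. ]] w 59.4 F [ 0.6  0.3 -2.3] xax [ 0.987 -0.143 -0.07 ] zax [-0.069  0.01  -0.998]
400 [-88.2 -86.2  16.1  22.2] [-7.39246678e-02  7.67444205e+01]
```

View pics/s3.png

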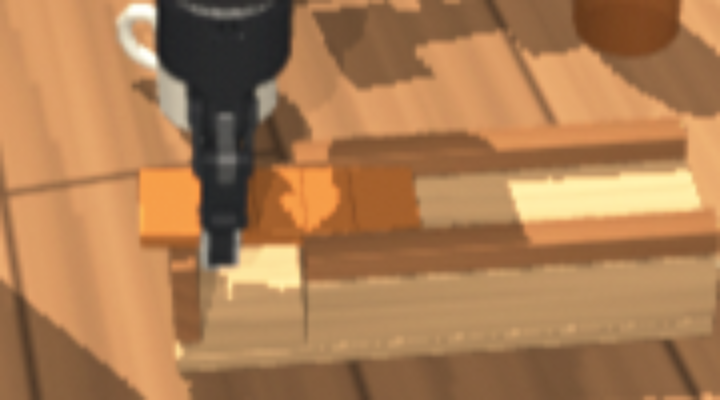

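>>> move_arm(delta_pos=[[0,0,0.0012],[0,0,0.0012],[0,0,0],[0,0,0],[0,0,0]], delta_rot=[[0,0,0],[0,0,0],[0,0,0],[0,0,0],[0,0,0]], jaw=[40,40,40,75,100])

```text
t: 10.25
tool_pos: [366.0, -220.8, 52.9]
tcp_rot: [-0.002, 0.997, -0.072, -0.035]
contact_force: [0.7, 0.1, 0.7]
gripper_width: 79.9
```

>>> move_arm(delta_pos=[[0,0,0],[0,0,0],[0,0,0],[0.01,0,0],[0.01,0,0]], delta_rot=[[0,0,0],[0,0,0],[0,0,0],[0,0,0],[0,0,0]], jaw=[100,100,100,100,100])

```text
t: 10.88
tool_pos: [386.6, -223.8, 51.4]
tcp_rot: [-0.002, 0.997, -0.072, -0.035]
contact_force: [-0.5, 0.3, 0.4]
gripper_width: 85.2
```

>>> move_arm(delta_pos=[[0.0105,0,0],[0,0,0],[0,0,0],[0,0,0],[0,0,0]], delta_rot=[[0,0,0],[0,0,0],[0,0,0],[0,0,0],[0,0,0]], jaw=[100,100,100,100,100])

```text
t: 11.5
tool_pos: [395.7, -225.1, 50.7]
tcp_rot: [-0.003, 0.997, -0.072, -0.035]
contact_force: [-0.1, -0.7, -0.0]
gripper_width: 85.0
```

```bash
cat st.py - <<'E' | python3 -
p=env.capture("side"); W,C,_=cloud(p); Q=torack(W)
s=(C[:,0]>130)&(C[:,1]<C[:,0]*0.65)&(C[:,2]<C[:,0]*.35)&(abs(Q[:,1])<32)&(Q[:,0]>-115)&(Q[:,0]<200)&(Q[:,2]>58)&(Q[:,2]<100)
print(s.sum(),np.percentile(Q[s,0],[1,3,90,98]).round(1),np.polyfit(Q[s,0],Q[s,2],1),rect(Q[s]))
cv2.imwrite("pics/s4.png",cv2.resize(p["img"][260:360,230:410,::-1],None,fx=4,fy=4))
E
```

```text
11.5 [ 395.7 -225.1   50.7] rack [[-15.   -0.2  50.7]] w 85.0 F [-0.1 -0.7 -0. ] xax [ 0.987 -0.143 -0.07 ] zax [-0.069  0.01  -0.998]
890 [-87.  -84.2  55.7  66.5] [-6.38036574e-02  7.41635837e+01] (array([-9.9,  0.4]), array([159.2,  63.6]), 0.92)
```

View pics/s4.png

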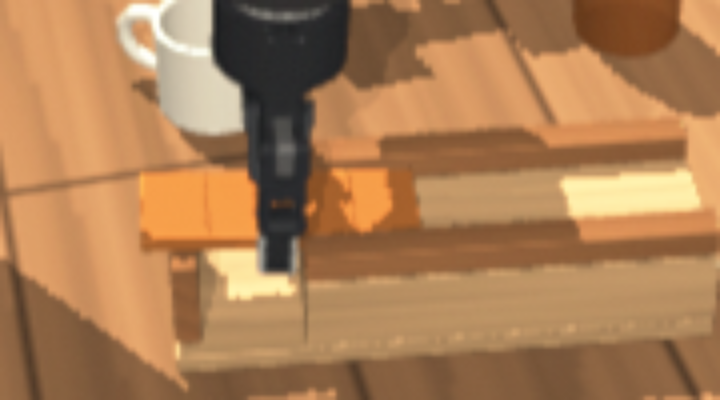

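>>> move_arm(delta_pos=[[0,0,0],[0,0,0],[0,0,0],[0,0,0],[0,0,0]], delta_rot=[[0,0,0],[0,0,0],[0,0,0],[0,0,0],[0,0,0]], jaw=[60,40,40,40,40], squeeze=60)

```text
t: 12.18
tool_pos: [396.1, -225.2, 51.0]
tcp_rot: [-0.002, 0.997, -0.072, -0.035]
contact_force: [-0.5, 0.7, 4.4]
gripper_width: 58.7
```

```bash
cat st.py - <<'E' | python3 -
YS=3.2
c,s_=np.cos(np.radians(YS)),np.sin(np.radians(YS))
for n in("top","side"):
    p=dict(np.load(n+"0.npz")); W,C,_=cloud(p)
    d=W[:,:2]-[544,127.3]; Q=np.c_[d@[c,s_],d@[-s_,c],W[:,2]]
    k=(abs(Q[:,0])<100)&(abs(Q[:,1])<50)&(Q[:,2]>165)&(Q[:,2]<182)
    e=np.percentile
    for nm,m in(("+x",k&(Q[:,0]>82)),("-x",k&(Q[:,0]<-82))): print(n,nm,m.sum(),e(Q[m,0],[5,50,95]).round(1),e(Q[m,1],[2,98]).round(1))
    for nm,m in(("+y",k&(Q[:,1]>30)&(abs(Q[:,0])<80)),("-y",k&(Q[:,1]<-30)&(abs(Q[:,0])<80))):
        if m.sum()>5: print(n,nm,m.sum(),e(Q[m,1],[5,50,95]).round(1), np.degrees(np.polyfit(Q[m,0],Q[m,1],1)[0]).round(2))
plan([([392,-224.5,80],YR,4,1),([392,-224.5,215],YR,0,3),([544,127.3,215],YS,0,9)],o["tool_pos"],R)
E
```

```text
12.18 [ 396.1 -225.2   51. ] rack [[-14.7  -0.2  51. ]] w 58.7 F [-0.5  0.7  4.4] xax [ 0.987 -0.143 -0.069] zax [-0.069  0.01  -0.998]
top +x 52 [85.8 88.9 91.5] [-35.7  38.1]
top -x 47 [-90.7 -89.1 -85.8] [-36.3  36.6]
top +y 49 [35.5 36.9 38.3] 0.11
top -y 46 [-37.4 -36.1 -34.4] 0.22
side +x 49 [83.4 89.6 92.2] [-40.3  35.6]
side -x 40 [-90.6 -88.5 -83.2] [-39.7  38.6]
side +y 84 [30.3 34.  40.6] 0.38
side -y 96 [-41.9 -38.3 -34.5] 0.01
-> [ 392.  -224.5   80. ] -8.25 4
   [-0.0061, -0.0001, -0.0286] [0.01, -0.02, 0.02]
-> [ 392.  -224.5  215. ] -8.25 0
   [-0.0031, 0.0, -0.0449] [0.0, 1.33, -0.0]
   [-0.0021, 0.0, -0.045] [0.0, 1.33, -0.0]
   [-0.001, 0.0, -0.045] [0.0, 1.33, -0.0]
-> [544.  127.3 215. ] 3.2 0
   [0.0111, -0.0411, -0.0] [0.0, 0.0, -1.27]
   [0.012, -0.0409, -0.0] [0.0, 0.0, -1.27]
   [0.0129, -0.0406, -0.0] [0.0, 0.0, -1.27]
   [0.0138, -0.0403, -0.0] [0.0, 0.0, -1.27]
   [0.0147, -0.04, -0.0] [0.0, 0.0, -1.27]
   [0.0156, -0.0396, -0.0] [0.0, 0.0, -1.27]
   [0.0165, -0.0393, -0.0] [0.0, 0.0, -1.27]
   [0.0173, -0.0389, -0.0] [0.0, 0.0, -1.27]
   [0.0182, -0.0385, -0.0] [0.0, 0.0, -1.27]
```

>>> move_arm(delta_pos=[[-0.002,0,-0.015],[-0.002,0,-0.025],[-0.0031,0,-0.04],[-0.0021,0,-0.042],[-0.001,0,-0.042]], delta_rot=[[0,0,0],[0,0,0],[0,1.33,0],[0,1.33,0],[0,1.33,0]], jaw=[40,40,40,40,40])

```text
t: 12.8
tool_pos: [393.7, -224.7, 215.9]
tcp_rot: [-0.0, 0.997, -0.072, -0.0]
contact_force: [1.4, 0.5, -2.7]
gripper_width: 58.6
```

>>> move_arm(delta_pos=[[0.0111,-0.0411,0],[0.012,-0.0409,0],[0.0129,-0.0406,0],[0.0138,-0.0403,0],[0.0147,-0.04,0]], delta_rot=[[0,0,-1.27],[0,0,-1.27],[0,0,-1.27],[0,0,-1.27],[0,0,-1.27]], jaw=[40,40,40,40,40])

```text
t: 13.42
tool_pos: [478.6, -27.9, 214.7]
tcp_rot: [-0.0, 1.0, -0.016, -0.0]
contact_force: [0.5, -0.7, -1.9]
gripper_width: 58.7
```

>>> move_arm(delta_pos=[[0.0156,-0.0396,0],[0.0165,-0.0393,0],[0.0173,-0.0389,0],[0.0182,-0.0385,0],[0,0,0]], delta_rot=[[0,0,-1.27],[0,0,-1.27],[0,0,-1.27],[0,0,-1.27],[0,0,0]], jaw=[40,40,40,40,40])

```text
t: 14.05
tool_pos: [546.8, 129.3, 213.8]
tcp_rot: [0.0, 1.0, 0.029, -0.001]
contact_force: [-0.7, -0.1, -1.7]
gripper_width: 58.9
```

>>> move_arm(delta_pos=[[0,0,0],[0,0,0],[0,0,0],[0,0,0],[0,0,0]], delta_rot=[[0,0,0],[0,0,0],[0,0,0],[0,0,0],[0,0,0]], jaw=[40,40,40,40,40])

```text
t: 14.68
tool_pos: [546.2, 126.8, 215.1]
tcp_rot: [-0.0, 1.0, 0.028, 0.0]
contact_force: [0.4, -0.4, -2.2]
gripper_width: 58.5
```

```bash
cat > sl.py <<'E'
YS=3.25; T0=np.array([544,127.4]); c,s_=np.cos(np.radians(YS)),np.sin(np.radians(YS))
def totray(W): d=W[:,:2]-T0; return np.c_[d@[c,s_],d@[-s_,c],W[:,2]]
def ori(n,z0,z1):
    p=env.capture(n); W,C,_=cloud(p); Q=totray(W)
    s=(C[:,0]>110)&(C[:,1]<C[:,0]*0.66)&(C[:,2]<C[:,0]*.38)&(abs(Q[:,1])<60)&(abs(Q[:,0])<120)&(Q[:,2]>z0)&(Q[:,2]<z1)
    q=Q[s]
    if len(q)<50: print(n,len(q)); return p
    A=np.c_[q[:,:2],np.ones(len(q))]; f=np.linalg.lstsq(A,q[:,2],rcond=None)[0]
    r=q[:,2]-A@f; g=abs(r)<4; f=np.linalg.lstsq(A[g],q[g,2],rcond=None)[0]
    print(n,len(q),"x",np.percentile(q[g,0],[1,50,99]).round(1),"y",np.percentile(q[g,1],[1,50,99]).round(1),"plane slopes,z0",f.round(3),rect(q[g])); return p
print("tcp in tray",totray(o["tool_pos"][None]).round(1),"yaw",np.degrees(np.arctan2(*R.as_matrix()[[1,0],0])).round(2))
E
cat st.py sl.py - <<'E' | python3 -
for n in("top","side"): p=ori(n,200,270)
E
```

```text
14.68 [546.2 126.8 215.1] rack [[ 83.5 369.7 215.1]] w 58.5 F [ 0.4 -0.4 -2.2] xax [0.998 0.055 0.   ] zax [ 0.  0. -1.]
tcp in tray [[  2.2  -0.7 215.1]] yaw 3.16
top 540 x [-74.7 -44.3 -11.3] y [-30.4  -2.9  26.5] plane slopes,z0 [-1.00000e-03 -6.00000e-03  2.39206e+02] (array([-42.2,  -1.5]), array([58.3, 66.3]), 89.91)
side 561 x [-74.1 -12.3  83.2] y [-36.3 -10.2  28.5] plane slopes,z0 [2.00000e-03 1.80000e-02 2.38485e+02] (array([ 5.1, -1.6]), array([ 71.7, 161.5]), 89.36)
```

>>> move_arm(delta_pos=[[-0.0047,-0.001,0],[0,0,0.02],[0,0,0.025],[0,0,0.02],[0,0,0.01]], delta_rot=[[0,0,0],[0,0,0],[0,0,0],[0,0,0],[0,0,0]], jaw=[40,40,40,40,40])

```text
t: 15.4
tool_pos: [540.8, 127.6, 138.9]
tcp_rot: [0.0, 1.0, 0.028, -0.001]
contact_force: [-0.2, 0.0, -1.5]
gripper_width: 58.9
```

>>> move_arm(delta_pos=[[0,0,0.004],[0,0,0],[0,0,0],[0,0,0],[0,0,0]], delta_rot=[[0,0,0],[0,0,0],[0,0,0],[0,0,0],[0,0,0]], jaw=[40,40,40,40,40])

```text
t: 16.02
tool_pos: [541.6, 127.9, 136.2]
tcp_rot: [-0.0, 1.0, 0.028, 0.0]
contact_force: [0.5, 0.9, -2.5]
gripper_width: 58.6
```

```bash
cat st.py sl.py - <<'E' | python3 -
for n in("top","side"): p=ori(n,146,176)
cv2.imwrite("pics/s5.png",cv2.resize(p["img"][150:260,250:400,::-1],None,fx=4,fy=4))
E
```

```text
16.02 [541.6 127.9 136.2] rack [[ 78.7 370.1 136.2]] w 58.6 F [ 0.5  0.9 -2.5] xax [0.998 0.056 0.   ] zax [ 0.  0. -1.]
tcp in tray [[ -2.4   0.6 136.2]] yaw 3.19
top 463 x [-79.5 -50.2 -17.6] y [-28.9  -2.4  28.1] plane slopes,z0 [-1.50000e-02 -0.00000e+00  1.59864e+02] (array([-47.5,  -0.8]), array([64.5, 58.5]), 1.77)
side 328 x [-76.3 -11.4  78.5] y [-33.4   5.3  32.2] plane slopes,z0 [-2.00000e-03 -5.00000e-03  1.59971e+02] (array([ 1.4, -0.9]), array([157.9,  68.6]), 1.87)
```

View pics/s5.png

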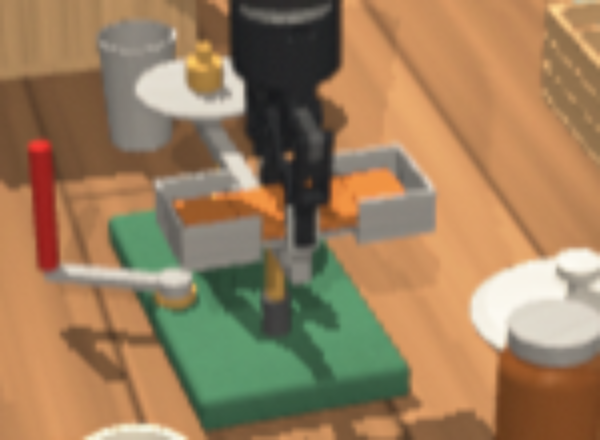

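>>> move_arm(delta_pos=[[0,0,0.002],[0,0,0.0015],[0,0,0],[0,0,0.001],[0,0,0]], delta_rot=[[0,0,0],[0,0,0],[0,0,0],[0,0,0],[0,0,0]], jaw=[40,40,40,40,40])

```text
t: 16.75
tool_pos: [541.5, 127.8, 131.3]
tcp_rot: [0.0, 1.0, 0.028, -0.0]
contact_force: [-0.1, -0.5, -0.6]
gripper_width: 58.8
```

>>> move_arm(delta_pos=[[0,0,0.001],[0,0,0],[0,0,0],[0,0,0],[0,0,0]], delta_rot=[[0,0,0],[0,0,0],[0,0,0],[0,0,0],[0,0,0]], jaw=[40,40,40,40,40])

```text
t: 17.38
tool_pos: [541.5, 127.8, 130.5]
tcp_rot: [-0.0, 1.0, 0.028, -0.0]
contact_force: [-0.2, -0.1, -1.5]
gripper_width: 58.8
```

```bash
cat st.py sl.py - <<'E' | python3 -
for n in("top","side"): p=ori(n,146,176)
E
```

```text
17.38 [541.5 127.8 130.5] rack [[ 78.6 370.  130.5]] w 58.8 F [-0.2 -0.1 -1.5] xax [ 0.998  0.056 -0.   ] zax [-0.  0. -1.]
tcp in tray [[ -2.4   0.5 130.5]] yaw 3.18
top 458 x [-79.9 -50.  -18.8] y [-28.7  -2.7  27.3] plane slopes,z0 [4.00000e-03 1.00000e-03 1.54802e+02] (array([-48.5,   0. ]), array([58.3, 63.3]), 89.67)
side 271 x [-73.1  -9.5  78. ] y [-35.2   8.5  29.9] plane slopes,z0 [-4.00000e-03  1.00000e-02  1.54094e+02] (array([ 2.5, -1.6]), array([ 68.3, 154. ]), 89.3)
```

>>> move_arm(delta_pos=[[0,0,0.0006],[0,0,0],[0,0,0],[0,0,0],[0,0,0]], delta_rot=[[0,0,0],[0,0,0],[0,0,0],[0,0,0],[0,0,0]], jaw=[40,40,40,40,40])

```text
t: 18.1
tool_pos: [541.5, 127.8, 129.9]
tcp_rot: [-0.0, 1.0, 0.028, -0.0]
contact_force: [0.6, 0.6, -2.4]
gripper_width: 59.1
```

>>> move_arm(delta_pos=[[0,0,0.0006],[0,0,0],[0,0,0],[0,0,0],[0,0,0]], delta_rot=[[0,0,0],[0,0,0],[0,0,0],[0,0,0],[0,0,0]], jaw=[40,40,40,40,40])

```text
t: 18.73
tool_pos: [541.5, 127.8, 129.3]
tcp_rot: [-0.0, 1.0, 0.028, -0.0]
contact_force: [-0.6, 0.1, -1.8]
gripper_width: 58.7
```

>>> move_arm(delta_pos=[[0,0,0.0006],[0,0,0],[0,0,0],[0,0,0],[0,0,0]], delta_rot=[[0,0,0],[0,0,0],[0,0,0],[0,0,0],[0,0,0]], jaw=[40,40,40,40,40])

```text
t: 19.35
tool_pos: [541.6, 127.8, 128.9]
tcp_rot: [-0.0, 1.0, 0.028, 0.0]
contact_force: [-2.0, -0.5, 5.2]
gripper_width: 58.5
```

```bash
cat st.py sl.py - <<'E' | python3 -
for n in("top","side"): p=ori(n,146,176)
E
```

```text
19.35 [541.6 127.8 128.9] rack [[ 78.7 370.  128.9]] w 58.5 F [-2.  -0.5  5.2] xax [0.998 0.056 0.   ] zax [ 0.  0. -1.]
tcp in tray [[ -2.4   0.5 128.9]] yaw 3.19
top 459 x [-79.8 -51.2 -18.8] y [-28.9  -1.8  27.5] plane slopes,z0 [-3.00000e-03  8.00000e-03  1.53085e+02] (array([-48.6,  -0.5]), array([63.8, 58.2]), 1.0)
side 253 x [-72.6  -7.   76.2] y [-34.7   9.6  29.7] plane slopes,z0 [-5.00000e-03  3.00000e-03  1.52458e+02] (array([ 1.1, -2.7]), array([ 69., 153.]), 88.11)
```

>>> move_arm(delta_pos=[[0,0,0],[0,0,0],[0,0,0],[0,0,0],[0,0,0]], delta_rot=[[0,0,0],[0,0,0],[0,0,0],[0,0,0],[0,0,0]], jaw=[72,80,100,100,100])

```text
t: 20.08
tool_pos: [541.5, 127.8, 128.6]
tcp_rot: [-0.0, 1.0, 0.028, -0.0]
contact_force: [0.2, 0.3, -0.7]
gripper_width: 85.4
```

>>> move_arm(delta_pos=[[0,0,-0.01],[0,0,-0.03],[0,0,-0.05],[0,0,-0.04],[0,0,0]], delta_rot=[[0,0,0],[0,0,0],[0,0,0],[0,0,0],[0,0,0]], jaw=[100,100,100,100,100])

```text
t: 20.7
tool_pos: [543.2, 128.4, 263.3]
tcp_rot: [-0.002, 1.0, 0.028, 0.003]
contact_force: [0.2, 0.1, -0.5]
gripper_width: 85.0
```

```bash
cat st.py sl.py - <<'E' | python3 -
for n in("top","side"):
    p=ori(n,146,176); W,C,_=cloud(p)
    r=(C[:,0]>2*C[:,1])&(C[:,0]>2*C[:,2])&sel(W,(350,500),(150,350),(48,160)); q=W[r]
    from scipy.optimize import least_squares
    f=least_squares(lambda a:np.hypot(q[:,0]-a[0],q[:,1]-a[1])-9,[387,286],loss="soft_l1")
    qq=q[q[:,2]<140]; f2=least_squares(lambda a:np.hypot(qq[:,0]-a[0],qq[:,1]-a[1])-9,[387,286],loss="soft_l1")
    print("handle",len(q),f.x.round(1),f2.x.round(1))
plan([([386.8,286.5,239],YS,0,5),([386.8,286.5,112],YS,0,4)],o["tool_pos"],R)
E
```

```text
20.7 [543.2 128.4 263.3] rack [[ 80.3 370.9 263.3]] w 85.0 F [ 0.2  0.1 -0.5] xax [0.998 0.056 0.007] zax [ 0.007  0.003 -1.   ]
tcp in tray [[ -0.7   1.1 263.3]] yaw 3.2
top 704 x [-79.4 -33.8  53.4] y [-29.1  -2.6  27.8] plane slopes,z0 [-2.00000e-03  4.00000e-03  1.53201e+02] (array([-2.7, -0.1]), array([154.6,  58.8]), 0.33)
handle 48 [386.9 287.8] [387.4 287.4]
side 383 x [-70.9   5.5  76.8] y [-34.5   7.2  28.7] plane slopes,z0 [-4.00000e-03  0.00000e+00  1.52813e+02] (array([ 1.8, -3.3]), array([ 68.3, 154.9]), 89.54)
handle 175 [388.8 286.4] [388.9 286.4]
-> [386.8 286.5 239. ] 3.25 0
   [-0.0295, -0.0333, 0.0047] [-0.03, -0.08, -0.01]
   [-0.0295, -0.0333, 0.0048] [-0.03, -0.08, -0.01]
   [-0.0295, -0.0333, 0.0048] [-0.03, -0.08, -0.01]
   [-0.0295, -0.0333, 0.0048] [-0.03, -0.08, -0.01]
   [-0.0295, -0.0333, 0.0048] [-0.03, -0.08, -0.01]
-> [386.8 286.5 112. ] 3.25 0
   [-0.0, -0.0, 0.0318] [-0.0, -0.0, -0.0]
   [-0.0, -0.0, 0.0318] [-0.0, -0.0, -0.0]
   [-0.0, -0.0, 0.0318] [-0.0, -0.0, -0.0]
   [-0.0, -0.0, 0.0318] [-0.0, -0.0, -0.0]
```

>>> move_arm(delta_pos=[[-0.029,-0.0335,0],[-0.029,-0.0335,0],[-0.029,-0.0335,0],[-0.029,-0.0335,0],[-0.029,-0.0335,0]], delta_rot=[[0,0,0],[0,0,0],[0,0,0],[0,0,0],[0,0,0]], jaw=[100,100,100,100,100])

```text
t: 21.42
tool_pos: [386.0, 287.3, 257.7]
tcp_rot: [0.001, 1.0, 0.028, -0.001]
contact_force: [-0.1, 0.5, -0.1]
gripper_width: 85.3
```

>>> move_arm(delta_pos=[[0,0,0.03],[0,0,0.03],[0,0,0],[0,0,0],[0,0,0]], delta_rot=[[0,0,0],[0,0,0],[0,0,0],[0,0,0],[0,0,0]], jaw=[100,100,100,100,100])

```text
t: 22.05
tool_pos: [388.0, 287.4, 199.8]
tcp_rot: [-0.001, 1.0, 0.028, 0.0]
contact_force: [0.2, 0.1, -0.1]
gripper_width: 85.2
```

```bash
python3 st.py
```

```text
22.05 [388.  287.4 199.8] rack [[-96.2 505.9 199.8]] w 85.2 F [ 0.2  0.1 -0.1] xax [0.998 0.055 0.001] zax [ 0.001  0.001 -1.   ]
```

>>> move_arm(delta_pos=[[0,0,0.03],[0,0,0.03],[0,0,0.027],[0,0,0],[0,0,0]], delta_rot=[[0,0,0],[0,0,0],[0,0,0],[0,0,0],[0,0,0]], jaw=[100,100,100,60,30], squeeze=30)

```text
t: 22.68
tool_pos: [388.1, 287.7, 113.0]
tcp_rot: [-0.001, 1.0, 0.028, 0.001]
contact_force: [0.0, -1.0, 0.7]
gripper_width: 51.9
```

>>> move_arm(delta_pos=[[0,0,0],[0,0,0],[0,0,0],[0,0,0],[0,0,0]], delta_rot=[[0,0,0],[0,0,0],[0,0,0],[0,0,0],[0,0,0]], jaw=[10,5,5,5,5])

```text
t: 23.3
tool_pos: [387.8, 287.6, 112.8]
tcp_rot: [-0.001, 1.0, 0.028, 0.0]
contact_force: [-3.1, 0.6, 7.5]
gripper_width: 17.0
```

```bash
cat st.py - <<'E' | python3 -
p=o["tool_pos"]
H=np.array([477.1,243.6]); print("dist to hinge",np.linalg.norm(p[:2]-H), "ang deg",np.degrees(np.arctan2(*(p[:2]-H)[::-1]))-3.25-(180-28.65))
# arc: 10 rows of 0.1 rad about hinge, in tool axes
d=p[:2]-H; d=d/np.linalg.norm(d)*100; M=R.as_matrix()
for i in range(10):
    a=0.1; c,s=np.cos(a),np.sin(a); e=np.array([c*d[0]-s*d[1],s*d[0]+c*d[1]]); w=np.array([*(e-d),0]); print((M.T@w/1000).round(4).tolist()); d=e
print("end",H+d)
E
```

```text
23.3 [387.8 287.6 112.8] rack [[-96.4 506.1 112.8]] w 17.0 F [-3.1  0.6  7.5] xax [0.998 0.056 0.001] zax [ 0.001  0.001 -1.   ]
dist to hinge 99.56568664513345 ang deg -0.8216892234659667
[-0.0045, 0.0089, -0.0]
[-0.0036, 0.0093, -0.0]
[-0.0026, 0.0097, -0.0]
[-0.0016, 0.0099, -0.0]
[-0.0006, 0.01, -0.0]
[0.0004, 0.01, -0.0]
[0.0014, 0.0099, -0.0]
[0.0023, 0.0097, -0.0]
[0.0033, 0.0094, -0.0]
[0.0042, 0.0091, -0.0]
end [391.44994215 191.98539363]
```

>>> move_arm(delta_pos=[[-0.0045,0.0089,0],[-0.0036,0.0093,0],[-0.0026,0.0097,0],[-0.0016,0.0099,0],[-0.0006,0.01,0]], delta_rot=[[0,0,0],[0,0,0],[0,0,0],[0,0,0],[0,0,0]], jaw=[5,5,5,5,5])

```text
t: 23.92
tool_pos: [377.5, 240.3, 112.6]
tcp_rot: [-0.002, 1.0, 0.028, 0.001]
contact_force: [-6.1, 6.7, 2.5]
gripper_width: 17.6
```

>>> move_arm(delta_pos=[[0.0001,0.005,0],[0.0003,0.005,0],[0.0006,0.005,0],[0.0008,0.0049,0],[0.0011,0.0049,0]], delta_rot=[[0,0,0],[0,0,0],[0,0,0],[0,0,0],[0,0,0]], jaw=[5,5,5,5,5])

```text
t: 24.55
tool_pos: [381.6, 215.2, 112.4]
tcp_rot: [-0.001, 1.0, 0.028, 0.0]
contact_force: [-7.2, 5.7, 5.2]
gripper_width: 17.2
```

>>> move_arm(delta_pos=[[0.0012,0.0048,0],[0.0016,0.0047,0],[0.0017,0.0047,0],[0.002,0.0046,0],[0.0022,0.0045,0]], delta_rot=[[0,0,0],[0,0,0],[0,0,0],[0,0,0],[0,0,0]], jaw=[5,5,5,5,5])

```text
t: 25.18
tool_pos: [391.8, 192.4, 112.4]
tcp_rot: [-0.001, 1.0, 0.028, 0.001]
contact_force: [-4.4, 5.6, 2.8]
gripper_width: 17.3
```

>>> move_arm(delta_pos=[[0,0.0005,0],[0,0,0],[0,0,0],[0,0,0],[0,0,0]], delta_rot=[[0,0,0],[0,0,0],[0,0,0],[0,0,0],[0,0,0]], jaw=[5,5,5,5,5])

```text
t: 25.8
tool_pos: [392.0, 191.9, 112.3]
tcp_rot: [-0.001, 1.0, 0.028, 0.001]
contact_force: [-2.4, 4.6, 2.3]
gripper_width: 17.2
```

```bash
cat st.py sl.py - <<'E' | python3 -
p=o["tool_pos"]; H=np.array([477.1,243.6]); print("r",np.linalg.norm(p[:2]-H),"ang from arrested",np.radians((np.degrees(np.arctan2(*(p[:2]-H)[::-1]))%360)-3.25-151.35))
for n in("top","side"):
    p=ori(n,125,176); W,C,_=cloud(p); q=totray(W); k=(np.hypot(q[:,0],q[:,1]-240)<50)&(q[:,2]>120)&(q[:,2]<175); print("pan z",np.median(q[k,2]))
cv2.imwrite("pics/s6.png",cv2.resize(p["img"][150:260,250:400,::-1],None,fx=4,fy=4))
E
```

```text
25.8 [392.  191.9 112.3] rack [[-78.5 412.  112.3]] w 17.2 F [-2.4  4.6  2.3] xax [0.998 0.056 0.001] zax [ 0.001  0.002 -1.   ]
tcp in tray [[-148.1   73.   112.3]] yaw 3.22
r 99.58958066237867 ang from arrested 0.9895892713966795
top 1182 x [-78.9  -1.8  74.7] y [-29.1  -0.6  27.8] plane slopes,z0 [-3.00000e-03  3.00000e-03  1.42449e+02] (array([-1.7,  0.1]), array([157.5,  59.4]), 0.14)
pan z 154.4770441410244
side 400 x [-73.4   5.5  75.7] y [-33.4   6.3  30.9] plane slopes,z0 [0.00000e+00 1.10000e-02 1.41893e+02] (array([ 0.8, -2.2]), array([155.8,  68.5]), 0.45)
pan z 153.60393804822507
```

View pics/s6.png

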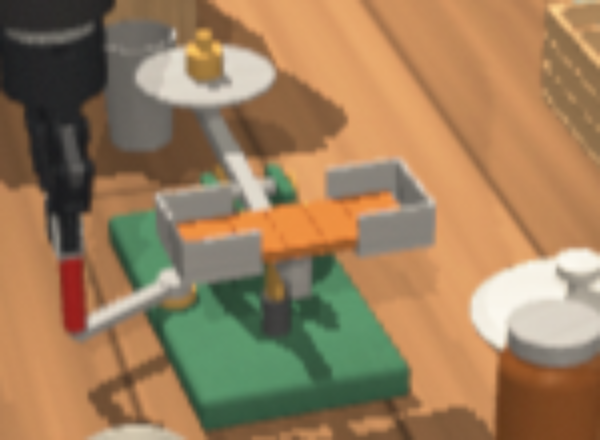

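>>> move_arm(delta_pos=[[0.0006,0.0011,0],[0,0,0],[0.0006,0.0011,0],[0,0,0],[0,0,0]], delta_rot=[[0,0,0],[0,0,0],[0,0,0],[0,0,0],[0,0,0]], jaw=[5,5,5,5,5])

```text
t: 26.52
tool_pos: [392.4, 191.4, 112.3]
tcp_rot: [-0.002, 1.0, 0.028, 0.0]
contact_force: [-14.5, 15.7, 5.1]
gripper_width: 17.0
```

>>> move_arm(delta_pos=[[0,0,0],[0,0,0],[-0.0006,-0.0011,0],[0,0,0],[0,0,0]], delta_rot=[[0,0,0],[0,0,0],[0,0,0],[0,0,0],[0,0,0]], jaw=[5,5,5,5,5])

```text
t: 27.15
tool_pos: [392.2, 191.6, 112.3]
tcp_rot: [-0.002, 1.0, 0.028, 0.0]
contact_force: [-8.3, 8.6, 4.1]
gripper_width: 16.9
```

>>> move_arm(delta_pos=[[0,0,0],[0,0,0],[0,0,0],[0,0,0],[0,0,0]], delta_rot=[[0,0,0],[0,0,0],[0,0,0],[0,0,0],[0,0,0]], jaw=[5,5,5,5,5])

```text
t: 27.78
tool_pos: [392.2, 191.6, 112.3]
tcp_rot: [-0.002, 1.0, 0.028, 0.0]
contact_force: [-8.5, 9.2, 3.6]
gripper_width: 17.0
```

```bash
cat st.py sl.py - <<'E' | python3 -
for n in("top",): ori(n,125,176)
p=o["tool_pos"]; H=np.array([477.1,243.6]); d=p[:2]-H; d=d/np.linalg.norm(d)*100; M=R.as_matrix()
for i in range(15):
    a=-1/15; C,S=np.cos(a),np.sin(a); e=np.array([C*d[0]-S*d[1],S*d[0]+C*d[1]]); w=np.array([*(e-d),0]); print((M.T@w/1000).round(4).tolist()); d=e
print("end",H+d)
E
```

```text
27.77 [392.2 191.6 112.3] rack [[-78.3 411.7 112.3]] w 17.0 F [-8.5  9.2  3.6] xax [0.998 0.056 0.001] zax [ 0.001  0.003 -1.   ]
tcp in tray [[-147.9   72.7  112.3]] yaw 3.22
top 1183 x [-78.8  -3.7  75.4] y [-29.   -1.2  27.8] plane slopes,z0 [-2.000e-03 -3.000e-03  1.427e+02] (array([-1.4,  0.3]), array([157.8,  59.6]), 0.3)
[-0.003, -0.006, 0.0]
[-0.0026, -0.0062, 0.0]
[-0.0021, -0.0063, 0.0]
[-0.0017, -0.0064, 0.0]
[-0.0013, -0.0065, 0.0]
[-0.0008, -0.0066, 0.0]
[-0.0004, -0.0067, 0.0]
[0.0, -0.0067, 0.0]
[0.0005, -0.0066, 0.0]
[0.0009, -0.0066, 0.0]
[0.0014, -0.0065, 0.0]
[0.0018, -0.0064, 0.0]
[0.0022, -0.0063, 0.0]
[0.0026, -0.0061, 0.0]
[0.003, -0.0059, 0.0]
end [387.05781479 287.10178022]
```

The beam has come to rest fully down on the slab's side (slab top steady at 142.5 mm) and the lever is against its stop. Swinging the lever back.

>>> move_arm(delta_pos=[[-0.003,-0.006,0],[-0.0026,-0.0062,0],[-0.0021,-0.0063,0],[-0.0017,-0.0064,0],[-0.0013,-0.0065,0]], delta_rot=[[0,0,0],[0,0,0],[0,0,0],[0,0,0],[0,0,0]], jaw=[5,5,5,5,5])

```text
t: 28.45
tool_pos: [378.6, 218.1, 112.0]
tcp_rot: [0.002, 1.0, 0.027, -0.001]
contact_force: [-4.7, -9.0, 14.9]
gripper_width: 17.1
```

>>> move_arm(delta_pos=[[-0.0008,-0.0066,0],[-0.0004,-0.0067,0],[0,-0.0067,0],[0.0005,-0.0066,0],[0.0009,-0.0066,0]], delta_rot=[[0,0,0],[0,0,0],[0,0,0],[0,0,0],[0,0,0]], jaw=[5,5,5,5,5])

```text
t: 29.08
tool_pos: [376.7, 251.4, 111.5]
tcp_rot: [0.002, 1.0, 0.027, -0.001]
contact_force: [-5.7, -6.2, 9.0]
gripper_width: 17.2
```

>>> move_arm(delta_pos=[[0.0014,-0.0065,0],[0.0018,-0.0064,0],[0.0022,-0.0063,0],[0.0026,-0.0061,0],[0.003,-0.0059,0]], delta_rot=[[0,0,0],[0,0,0],[0,0,0],[0,0,0],[0,0,0]], jaw=[5,5,5,5,5])

```text
t: 29.7
tool_pos: [386.1, 283.2, 111.3]
tcp_rot: [0.002, 1.0, 0.027, -0.001]
contact_force: [-8.1, -4.1, 7.8]
gripper_width: 17.3
```

>>> move_arm(delta_pos=[[0,0,0],[0,0,0],[0,0,0],[0,0,0],[0,0,0]], delta_rot=[[0,0,0],[0,0,0],[0,0,0],[0,0,0],[0,0,0]], jaw=[5,5,5,5,5])

```text
t: 30.32
tool_pos: [386.4, 283.9, 111.3]
tcp_rot: [0.001, 1.0, 0.027, -0.001]
contact_force: [-4.3, -3.3, 3.9]
gripper_width: 16.9
```

>>> move_arm(delta_pos=[[0.0013,-0.0025,0],[0,0,0],[0.0008,-0.0015,0],[0,0,0],[0,0,0]], delta_rot=[[0,0,0],[0,0,0],[0,0,0],[0,0,0],[0,0,0]], jaw=[5,5,5,5,5])

```text
t: 30.95
tool_pos: [388.1, 287.7, 111.3]
tcp_rot: [0.001, 1.0, 0.027, -0.001]
contact_force: [-5.0, -4.4, 6.2]
gripper_width: 17.3
```

>>> move_arm(delta_pos=[[0.0005,-0.001,0],[0,0,0],[0,0,0],[0,0,0],[0,0,0]], delta_rot=[[0,0,0],[0,0,0],[0,0,0],[0,0,0],[0,0,0]], jaw=[5,5,5,5,5])

```text
t: 31.58
tool_pos: [388.1, 287.7, 111.2]
tcp_rot: [0.002, 1.0, 0.027, -0.002]
contact_force: [-6.4, -7.7, 8.7]
gripper_width: 17.3
```

>>> move_arm(delta_pos=[[0.0006,-0.0012,0],[0,0,0],[0,0,0],[0,0,0],[0,0,0]], delta_rot=[[0,0,0],[0,0,0],[0,0,0],[0,0,0],[0,0,0]], jaw=[5,5,5,5,5])

```text
t: 32.2
tool_pos: [388.1, 287.8, 111.2]
tcp_rot: [0.003, 1.0, 0.027, -0.002]
contact_force: [-8.5, -11.2, 12.1]
gripper_width: 16.9
```

>>> move_arm(delta_pos=[[-0.0003,0.001,0],[0,0,0],[0,0,0],[0,0,0],[0,0,0]], delta_rot=[[0,0,0],[0,0,0],[0,0,0],[0,0,0],[0,0,0]], jaw=[5,40,80,100,100])

```text
t: 32.83
tool_pos: [390.0, 290.8, 111.6]
tcp_rot: [-0.0, 1.0, 0.028, -0.0]
contact_force: [0.9, -1.0, 0.6]
gripper_width: 84.6
```

>>> move_arm(delta_pos=[[0,0,0],[0,0,0],[0,0,-0.03],[0,0,-0.04],[0,0,-0.04]], delta_rot=[[0,0,0],[0,0,0],[0,0,0],[0,0,0],[0,0,0]], jaw=[100,100,100,100,100])

```text
t: 33.45
tool_pos: [389.8, 290.4, 222.8]
tcp_rot: [0.0, 1.0, 0.028, -0.0]
contact_force: [0.6, 1.2, -0.3]
gripper_width: 85.4
```

>>> move_arm(delta_pos=[[0,0,0],[0,0,0],[0,0,0],[0,0,0],[0,0,0]], delta_rot=[[0,0,0],[0,0,0],[0,0,0],[0,0,0],[0,0,0]], jaw=[100,100,100,100,100])

```text
t: 34.08
tool_pos: [389.8, 290.5, 221.2]
tcp_rot: [0.0, 1.0, 0.028, -0.0]
contact_force: [0.1, -0.2, -0.2]
gripper_width: 85.4
```

```bash
cat st.py sl.py - <<'E' | python3 -
from scipy.optimize import least_squares
for n in("top","side"):
    p=ori(n,125,176); W,C,_=cloud(p); q=totray(W); k=(np.hypot(q[:,0],q[:,1]-240)<50)&(q[:,2]>120)&(q[:,2]<175); print("pan z",np.median(q[k,2]))
    r=(C[:,0]>2*C[:,1])&(C[:,0]>2*C[:,2])&sel(W,(350,500),(150,350),(48,140)); h=W[r]
    print("handle",least_squares(lambda a:np.hypot(h[:,0]-a[0],h[:,1]-a[1])-9,[387,286],loss="soft_l1").x.round(1))
    old=dict(np.load(n+"0.npz"))
    d=np.abs(p["range_z"]-old["range_z"])>12
    for l in ["idli_stand","pan_lid","teacup","measuring_cup","jar","tumbler"]:
        for b in env.outline_of(l,p)[:1]: print(l,round(b["confidence"],2),np.round(b["centre"]))
cv2.imwrite("pics/s7.png",p["img"][:,:,::-1])
E
```

```text
34.08 [389.8 290.5 221.2] rack [[-94.8 509.2 221.2]] w 85.4 F [ 0.1 -0.2 -0.2] xax [ 0.998  0.056 -0.001] zax [-0.001 -0.001 -1.   ]
tcp in tray [[-144.7  171.5  221.2]] yaw 3.19
top 1200 x [-79.1  -3.9  75.2] y [-29.1  -0.3  28.1] plane slopes,z0 [-2.00000e-03 -7.00000e-03  1.53304e+02] (array([-1.2, -0.3]), array([157.7,  58.9]), 0.17)
pan z 143.9109875093393
handle [387.4 287.2]
idli_stand 0.78 [388. 125.]
pan_lid 0.68 [252. 139.]
teacup 0.91 [320. 261.]
measuring_cup 0.63 [514. 215.]
jar 0.67 [314. 161.]
tumbler 0.8 [112. 226.]
side 382 x [-71.9   5.9  77.1] y [-33.8   6.5  29.4] plane slopes,z0 [-1.00000e-03  9.00000e-03  1.52558e+02] (array([ 2.5, -3.2]), array([153.2,  68.7]), 0.39)
pan z 143.35872578159965
handle [388.8 285.7]
idli_stand 0.65 [455. 283.]
pan_lid 0.64 [400. 226.]
teacup 0.58 [285. 273.]
measuring_cup 0.92 [405. 437.]
jar 0.67 [312. 215.]
tumbler 0.67 [283. 169.]
```

View pics/s7.png

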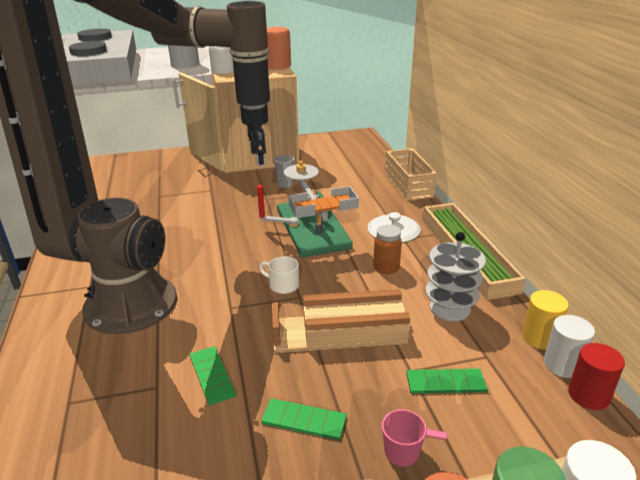

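```bash
python3 -c "
from cell import env
print(env.job_done())"
```

```text
the job is handed in; nothing more can be done
None
```

The slab was weighed as asked and is left lying in the tray. The scale is level and arrested again, and I handed the job in at about 34 s of the 72 s allowed.

- **Getting the slab out:** I pushed it from behind until it hung over the gap and gripped its sides there. That grip was too far off centre for the tray. I set the slab down across the lip bar, re-gripped it near mid-length and carried it to the tray.
- **Setting it down:** I lowered it in steps of about 0.6 mm until the wrist felt about 5 N of contact, then opened the gripper.
- **Weighing:** I swung the lever over to its stop, where the force rose to about 21 N with no more travel. The tray side sank about 10.8 mm, which matches the full 0.09 rad tilt, and stayed there for nearly 2 s. I then swung the lever back to its stop.

**Last checks:**
- The slab is level in the tray and within about 3 mm of its centre. Its top is at about 153 mm against 154 mm expected.
- The weight pan is back at about 143.5 mm.
- The lever handle is within about 1 mm of where it started.
- The gripper touches nothing.
- In the last side picture all the other kitchen things stand where they were.

**Check that disagreed:** in the final side view the jar network gave a wrong position. The picture itself and the top-view detection both show the jar in place.

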